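Wake the key-rack lamp and roll its dimmer wheel one click brighter

ROBOT

A 6-joint arm with a two-finger parallel gripper is mounted at the origin on the work surface. World frame = base frame: x ahead of the robot, y to its left, z up, the work surface at z = 0. Lengths are in m, angles in rad, forces in N, time in s.
With the tool pointing down it reaches from about 0.375 to 0.975 m from the base axis. Payload 3.8 kg.
Tool frame: the origin (TCP) lies between the finger pads; the fingertips stand 22 mm ahead of it and the grasp point (between the pads) lies 3 mm ahead of it; z points along the fingers, y is the direction in which the jaws open and shut (so a half turn about z gives the same grasp; the last joint's range is limited). The gripper opens to 88 mm and grips with 3 to 60 N. Pads are 18 mm wide; open, the fingers measure 123 mm over their backs; the gripper's body (75 mm by 187 mm) begins 45 mm behind the grasp point.
Start: joints at [-1.356, 0.264, 1.604, -0, 1.274, -0.037], TCP at [0.168, -0.654, 0.261] pointing down, gripper open.
Joint ranges: [-2.63, 2.63], [-0.94, 2.18], [0.31, 2.57], [-1.31, 4.45], [0, 2.66], [-2.55, 2.55]. Speed limits (rad/s): [2.57, 2.57, 3.14, 3.14, 3.14, 3.14].

INTERFACE

Orientations are given as a unit quaternion [x, y, z, w].
In Python, from plant import bot, solve_ik, camera, camera_info, job gives the robot as it stands. The module is installed in compiled form; this text tells all that it offers. Calls block until the motion is done:
- bot.move_pose(position, orientation): joint-space move of the TCP to a pose.
- bot.servo_line(position, max_speed=0.15, orientation=None, f_stop=None): straight line of the TCP; orientation=None keeps the orientation; max_speed is the mean speed in m/s. With f_stop (N) it stops when the force on the tool has changed by that much, and returns True; else False.
- bot.set_joints(angles): joint-space move.
- bot.move_gripper(opening, effort=None): finger opening in m; effort is the grip in N (None keeps the last); returns when the fingers have stopped.
- bot.sleep(seconds).
- solve_ik(position, orientation): joint angles nearest the present ones, or None.
- bot.get_obs(): the state.
- camera(name): name is "scene" or "top"; returns (picture, depth): 384x512x3 uint8, red, green, blue; 384x512 float32, m along the optical axis (not along the pixel's ray), 0 where there is no reading.
- camera_info(name): a dict with "mtx" (3x3 intrinsics, pixels), "extrinsics" (4x4, takes a point from camera to world coordinates). Camera axes: x right, y up, looking along -z (the intrinsics and any distortion apply to the point x, -y, -z); pixel columns grow to the right and rows downward; lengths in m; the calibration is good to about 2 mm. A picture is of the moment at which its call begins. camera_info takes no time and is no camera call.
A pose or a line that the arm cannot do raises bot.PlanningError and nothing moves.
- job.hand_in(): hands the job in, once; it reports no verdict.
The state is a dict: "clock": time; "joint_positions": joint angles; "qd": joint speeds; "joint_torque": joint torques, N m; "tcp_pos": TCP position; "tcp_rot": TCP orientation; "force": force on the tool from outside, world axes, zero at the start; "torque": the same for the moment, N m; "grip_width": finger opening in m.
Only numpy, scipy, OpenCV 4.12 (cv2) and the standard library are available. Lean on these libraries where they do the work, as an engineer would, in place of code of your own. Each camera call takes 0.05 s, during which the arm holds its last target. There are 200 camera calls.

TASK

Switch on the lamp of the key rack: press its round push button fully down with a fingertip and let it come up again. Then roll the knurled dimmer wheel beside it with the fingertip exactly one click brighter, its top going away from the rack's front lip towards the key-panel side, so that it rests in the next detent and not the one after. Use a light touch, lift nothing, and leave the ring dish, the lip balm and the bottle opener where they are.

Things in the scene. Friction and masses are not known exactly. Their poses are not given: they have to be found in the camera images.
- rack: Anthracite painted steel key rack, fixed; place and yaw vary. Origin: centre of its underside on the table. Its x runs from the front lip (x -85 mm, 14 mm high) to the back (+85), y to its left, z up. Tray 170 x 360 x 6 mm. Right half: steel console, x -70 to 80, y -179 to -14, flat top 51 mm high, with wheel, button and lamp
- panel_top (a point): Middle of the top edge of the key panel on the rack's left half, 107 mm high: a steel sheet leaning back, 185 mm long along the rack's y, its foot at rack x = 40 mm, with a magnetic strip and two keys on its front. Fixed
- lamp_top (a point): Centre of the top of the fixed drum lamp, 54 mm across, 93 mm above the table, at rack x = 45, y = -145 mm, behind the button
- wheel_top (a point): Fixed point of the rack (x -5, y -60 mm): the top of the unpressed dimmer wheel, mid-width, 66 mm above the table, 15 mm above the console. Black ribbed wheel, 60 mm in diameter, 22 mm wide, axis level along the rack's y; only its cap stands out of the slot
- wheel_axle (a point): Centre of the wheel, 30 mm below its top. The axle is sprung: it yields straight down, first at about 1 N, then 1.5 N more per mm, with a stop at 5 mm. A tip that presses the wheel 2 to 4 mm down and moves along the rack's x rolls it without slip, like a rack and pinion; passing a detent takes about 1.6 N along x
- dimmer (a joint): Angle of the wheel, rad. Detents at -0.5, 0 and 0.5 (15 mm of rim travel apart), stops at -0.58 and 0.58. Grows when the wheel's top moves along the rack's +x (away from the front lip, brighter). Starts at rest in detent -0.5 or in detent 0. Let go between two detents, it snaps into the nearer one
- pointer (a point): Point on the wheel's rim, 30 mm from the axis, at its one bright metal rib: on top at angle 0, towards the rack's +x at positive angles. Three bright index bars on the console beside the slot show where the rib stands in the three detents
- lamp_button_top (a point): Centre of the top of the round steel push button, 24 mm across, in a dark collar 40 mm across, 12 mm high; unpressed 72 mm above the table (rack x -35, y -145 mm). The point moves down with the button
- lamp_button (a joint): How far the button is pressed, m: 0 up, 0.005 fully down (needs 4 N, springs back)
- dish: White ceramic ring dish, 84 mm across, 22 mm high, loose on the left of the tray; origin at the centre of its underside. Leave alone
- balm: Lip balm tube standing on the tray, 19 mm across, 68 mm high, loose; origin at the centre of its underside. Leave alone
- opener: Flat steel bottle opener, about 132 x 36 x 6 mm, lying loose on the table in front of the rack; origin on its underside near the middle. Leave alone

How it is judged:
By the outcome, as a careful person would: the job done as asked, in the order asked, and still so for the second after the job is handed in, with the robot touching nothing.
It also fails if it takes over 38 s, if anything falls off the work surface, if the arm or the gripper's body presses on something with over 40 N, if the wrist force passes 120 N, or if a joint passes its speed limit or range.

## Working session

There is one attempt and no reset: what is moved stays moved. The work goes in short steps, each a Python script; the robot and the scene stay as the last script left them, time stands still between calls to the robot, and variables do not carry over. Pictures are saved under pics/ and viewed, about 8 in all and at most 12, crops included, and the job is handed in when it is done.

```bash
mkdir -p pics; python3 - <<'E'
from plant import bot,camera,camera_info
import cv2,numpy as np
for n in("scene","top"):
    im,d=camera(n); np.savez(f"{n}.npz",im=im,d=d)
    i=camera_info(n); print(n,{k:np.round(v,4).tolist() if not isinstance(v,str) else v for k,v in i.items()})
    cv2.imwrite(f"pics/{n}0.png",cv2.resize(im[:,:,::-1],(800,600),interpolation=cv2.INTER_CUBIC))
o=bot.get_obs();print(o)
E
```

```text
scene {'mtx': [[421.1772, 0.0, 250.8239], [0.0, 421.1772, 195.1048], [0.0, 0.0, 1.0]], 'extrinsics': [[-0.4239, -0.5773, 0.6979, 1.034], [0.9055, -0.2838, 0.3153, 0.2913], [0.0161, 0.7656, 0.6431, 0.4954], [0.0, 0.0, 0.0, 1.0]]}
top {'mtx': [[474.235, 0.0, 255.295], [0.0, 474.235, 194.3072], [0.0, 0.0, 1.0]], 'extrinsics': [[-0.0263, 0.9925, -0.1194, 0.4913], [-0.9997, -0.0258, 0.0055, 0.0829], [0.0024, 0.1195, 0.9928, 0.8731], [0.0, 0.0, 0.0, 1.0]]}
{'clock': 0.1, 'joint_positions': array([-1.35591129e+00,  2.64696633e-01,  1.60524252e+00, -2.83568561e-05,
        1.27370078e+00, -3.69122416e-02]), 'qd': array([-0.00225165, -0.00155161, -0.00185196,  0.002707  , -0.00072902,
       -0.0013992 ]), 'joint_torque': array([ 3.56239821e-05, -5.03619576e+01, -3.58072007e+01,  7.30412523e-02,
        2.33819598e-02, -5.46716285e-05]), 'tcp_pos': array([ 0.16802618, -0.65313053,  0.25949704]), 'tcp_rot': array([ 9.92084186e-01,  1.25570375e-01, -1.04469145e-04, -1.01838398e-03]), 'force': array([ 0.1240021 , -0.81948864,  0.30659518]), 'torque': array([ 0.00830754,  0.02239455, -0.01701011]), 'grip_width': 0.08800905127896375}
```

View pics/scene0.png

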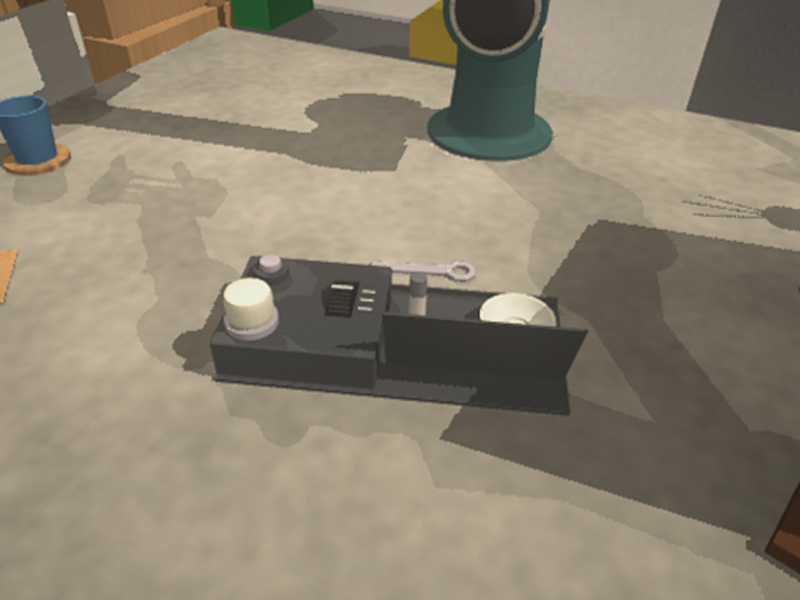

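View pics/top0.png

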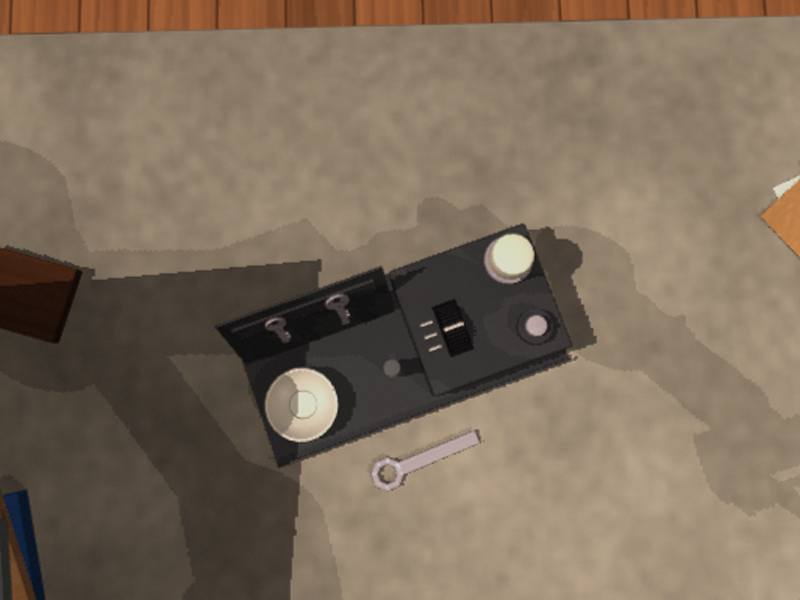

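The rack is yawed about +20°, with the button near (535,325) in the top view, the lamp at (512,257) and the bright rib at (453,327). The rib looks level with the middle bar (431,336), so the wheel should be in detent 0. I'll measure this numerically.

```bash
cat > vis.py <<'E'
import numpy as np,cv2
from plant import camera_info
def ray(n,u,v):
    i=camera_info(n);K=i["mtx"];E=np.array(i["extrinsics"])
    d=np.array([(u-K[0][2])/K[0][0],-(v-K[1][2])/K[1][1],-1.]);return E[:3,3],E[:3,:3]@d
def onz(n,u,v,z):
    o,d=ray(n,u,v);return o+d*(z-o[2])/d[2]
def blobs(n,im,box,thr,amin):
    """bright blobs in box (u0,v0,u1,v1) of the raw picture"""
    u0,v0,u1,v1=box;g=cv2.cvtColor(im,cv2.COLOR_RGB2GRAY)[v0:v1,u0:u1]
    k,l,s,c=cv2.connectedComponentsWithStats((g>thr).astype(np.uint8))
    return [(c[j]+[u0,v0],s[j,4]) for j in range(1,k) if s[j,4]>=amin]
E
python3 - <<'E'
from vis import *
S={n:np.load(n+".npz") for n in("scene","top")}
# console top from top depth
d=S["top"]["d"];i=camera_info("top");K=np.array(i["mtx"]);E=np.array(i["extrinsics"])
v,u=np.mgrid[:384,:512];P=np.stack([(u-K[0,2])/K[0,0]*d,-(v-K[1,2])/K[1,1]*d,-d],-1)@E[:3,:3].T+E[:3,3]
m=((P[...,2]>.044)&(P[...,2]<.058)&(d>0)).astype(np.uint8)
m=cv2.morphologyEx(m,cv2.MORPH_OPEN,np.ones((7,7)))
k,l,s,c=cv2.connectedComponentsWithStats(m);j=1+s[1:,4].argmax()
p=P[l==j];(cx,cy),wh,a=cv2.minAreaRect((p[:,:2]*1000).astype(np.float32));print("console",cx,cy,wh,a,"z",np.median(p[:,2]))
s_=1/1.5625
for n,z,box,t,name in [("top",.072,(325,195,362,222),110,"button"),("top",.093,(308,145,345,185),150,"lamp"),("top",.066,(276,190,302,226),110,"rib"),("top",.051,(264,200,284,228),110,"bars"),
  ("scene",.072,(160,160,188,176),110,"button"),("scene",.066,(207,178,228,204),100,"rib"),("scene",.051,(228,182,243,202),110,"bars")]:
    for cc,ar in blobs(n,S[n]["im"],box,t,5): print(n,name,cc.round(1),ar,onz(n,*cc,z).round(4))
np.save("P.npy",P)
E
```

```text
console 583.1385498046875 -11.77435302734375 (150.0255584716797, 164.98460388183594) 18.427446365356445 z 0.04953625160282987
top button [342.9 208. ] 139 [ 0.5605 -0.0695  0.072 ]
top lamp [327.3 162.5] 560 [ 0.6356 -0.0431  0.093 ]
top rib [290.  208.6] 29 [0.5624 0.0199 0.066 ]
top rib [277.3 213.8] 6 [0.5539 0.0417 0.066 ]
top rib [279.  221.9] 12 [0.5401 0.0393 0.066 ]
top bars [272.5 206.8] 13 [0.5676 0.0489 0.051 ]
top bars [275.2 214.5] 13 [0.5539 0.0447 0.051 ]
top bars [278.4 222.1] 14 [0.5406 0.0395 0.051 ]
scene button [173.7 165. ] 253 [ 0.5603 -0.0677  0.072 ]
scene rib [218.4 183. ] 37 [0.5636 0.02   0.066 ]
scene bars [235.3 186.1] 20 [0.5419 0.04   0.051 ]
scene bars [234.1 191.4] 18 [0.5553 0.0444 0.051 ]
scene bars [233. 197.] 23 [0.5689 0.0494 0.051 ]
```

The button is at (0.5605, −0.069) in both views, and the yaw is about 18.6°. The rib coincides with wheel_top and the middle bar, so the wheel is in detent 0 and the goal is +0.5. Next I press the button.

```bash
cat > h.py <<'E'
import numpy as np
from plant import bot
Y=np.radians(18.6);Q=[np.cos(Y/2),np.sin(Y/2),0,0];EX=np.array([np.cos(Y),np.sin(Y)])
B=np.array([.5605,-.069]);W=np.array([.5625,.0198])
def P(xy,tip): return [xy[0],xy[1],tip+.022]
def st(t):
    o=bot.get_obs();p=o["tcp_pos"];print(t,"t%.2f"%o["clock"],"tip",(p-[0,0,.022]).round(4),"F",o["force"].round(2),"w%.4f"%o["grip_width"])
    return o
E
python3 - <<'E'
from h import *
bot.move_gripper(0,5); bot.move_pose(P(B,.13),Q); bot.servo_line(P(B,.085),.1); bot.sleep(.2); st("above")
print(bot.servo_line(P(B,.0645),.012,f_stop=7)); st("pressed"); bot.sleep(.2); st("held")
bot.servo_line(P(B,.095),.08); st("up")
from plant import camera; import cv2
im,_=camera("scene"); cv2.imwrite("pics/s1.png",cv2.resize(im[130:280,100:400,::-1],(800,400)))
E
```

```text
above t4.72 tip [ 0.5613 -0.0691  0.086 ] F [0.16 0.85 0.62] w0.0005
True
pressed t6.08 tip [ 0.5605 -0.069   0.0674] F [ 0.56 -0.74  3.73] w0.0006
held t6.28 tip [ 0.5605 -0.069   0.0674] F [-0.08  0.13  4.66] w0.0008
up t6.78 tip [ 0.5606 -0.069   0.0954] F [0.06 0.38 0.26] w0.0005
```

View pics/s1.png

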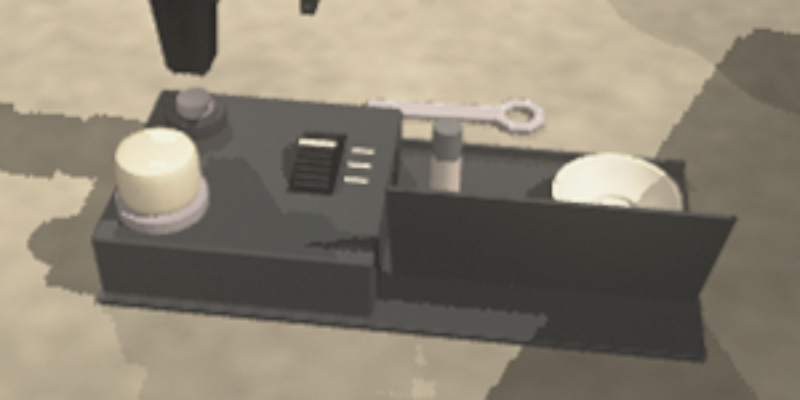

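The fingertip is clear of the button and everything else is where it was. Whether the press went all the way down isn't certain, so I'll compare the lamp and button brightness before and after.

```bash
python3 - <<'E'
from h import *; from plant import camera
for n,(u0,v0,u1,v1) in (("scene",(148,181,168,194)),("top",(318,155,336,170))):
    a=np.load(n+".npz")["im"]; b,_=camera(n)
    f=lambda x:x[v0:v1,u0:u1].reshape(-1,3).mean(0).round(1)
    print(n,"lamp before",f(a),"after",f(b),"ref console",a[200:206,180:200].mean().round(1),b[200:206,180:200].mean().round(1))
E
```

```text
scene lamp before [235.1 236.2 213.1] after [239.6 232.8 207.4] ref console 79.2 85.7
top lamp before [217.6 218.8 191.3] after [229.8 219.8 189. ] ref console 22.3 33.9
```

```bash
python3 - <<'E'
from h import *; from plant import camera
b,_=camera("top"); a=np.load("top.npz")["im"]
f=lambda x,r:x[r[1]:r[3],r[0]:r[2]].reshape(-1,3).mean(0).round(1)
for k,r in dict(lamp=(318,155,336,170),dish=(205,250,213,262),bench=(300,40,340,60),opener=(270,285,295,292),console_by_lamp=(295,170,306,180),console_far=(295,232,310,240)).items(): print(k,f(a,r),f(b,r))
E
```

```text
lamp [217.6 218.8 191.3] [229.8 219.7 188.8]
dish [217.3 211.  186.9] [229.9 225.1 202.1]
bench [140.8 124.3 104.8] [153.9 136.3 115.2]
opener [175.8 156.7 150.8] [190.3 170.5 164.3]
console_by_lamp [53.  50.3 49.2] [58.6 55.6 54.4]
console_far [55.4 52.8 51.7] [54.4 51.5 51.1]
```

Relative to the dish and bench, only the lamp changed hue: R/G went from 0.99 to 1.05. So the press registered and the lamp is on, and I won't press again in case that switches it off. Next I roll the wheel 15 mm along +x, with the flat tip about 3 mm into the axle travel.

```bash
python3 - <<'E'
from h import *; from plant import camera; import cv2
a=W-.0075*EX; b=W+.0075*EX
bot.servo_line(P(a,.095),.12); bot.servo_line(P(a,.072),.06); bot.sleep(.2); st("above")
print(bot.servo_line(P(a,.063),.012,f_stop=9)); bot.sleep(.2); o=st("pressed")
fz=o["force"][2]
if 2.5<fz<9:
    for k in (1,2,3): bot.servo_line(P(a+(b-a)*k/3,.063),.02); st("roll")
    bot.sleep(.2); st("end")
bot.servo_line([*bot.get_obs()["tcp_pos"][:2],.095+.022],.05); st("up")
bot.servo_line(P(B-.06*EX,.15),.15); st("away")
for n,(u0,v0,u1,v1) in (("top",(250,140,370,230)),("scene",(130,150,290,270))):
    im,_=camera(n); np.savez(n+"2.npz",im=im); cv2.imwrite(f"pics/{n}2.png",cv2.resize(im[v0:v1,u0:u1,::-1],(800,600),interpolation=cv2.INTER_CUBIC))
E
```

```text
above t8.59 tip [0.5557 0.0174 0.0724] F [-1.21 -0.22 -0.3 ] w0.0007
False
pressed t9.69 tip [0.5558 0.0175 0.0635] F [-0.31  0.98  4.73] w0.0007
roll t10.09 tip [0.5602 0.019  0.0633] F [-1.18  0.56  5.6 ] w0.0007
roll t10.49 tip [0.5661 0.0209 0.0638] F [1.43 1.46 5.37] w0.0005
roll t10.89 tip [0.5696 0.0221 0.0632] F [-0.56  0.96  6.1 ] w0.0006
end t11.09 tip [0.5696 0.0221 0.0632] F [0.21 1.43 6.19] w0.0005
up t11.88 tip [0.5694 0.0221 0.0949] F [-0.13 -0.05 -0.22] w0.0008
away t12.97 tip [ 0.5036 -0.0878  0.1496] F [ 0.56 -0.01  0.15] w0.0006
```

View pics/top2.png

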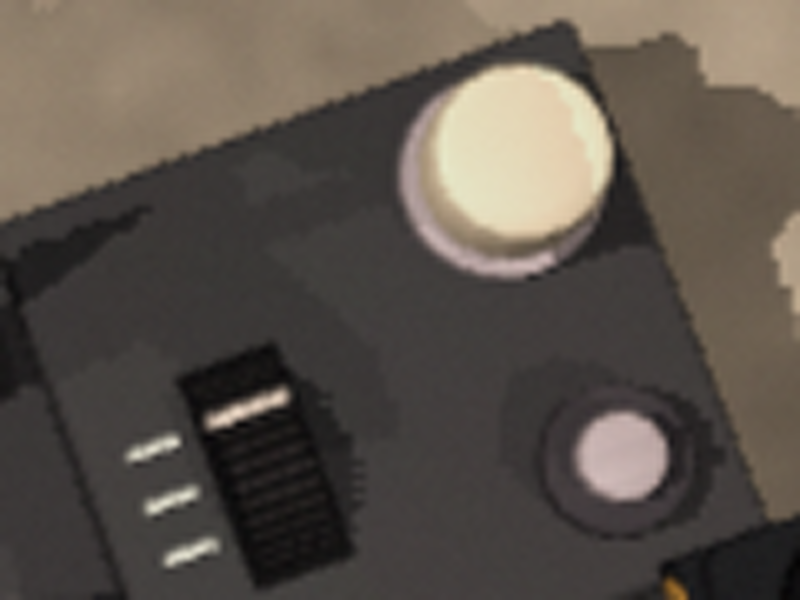

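View pics/scene2.png

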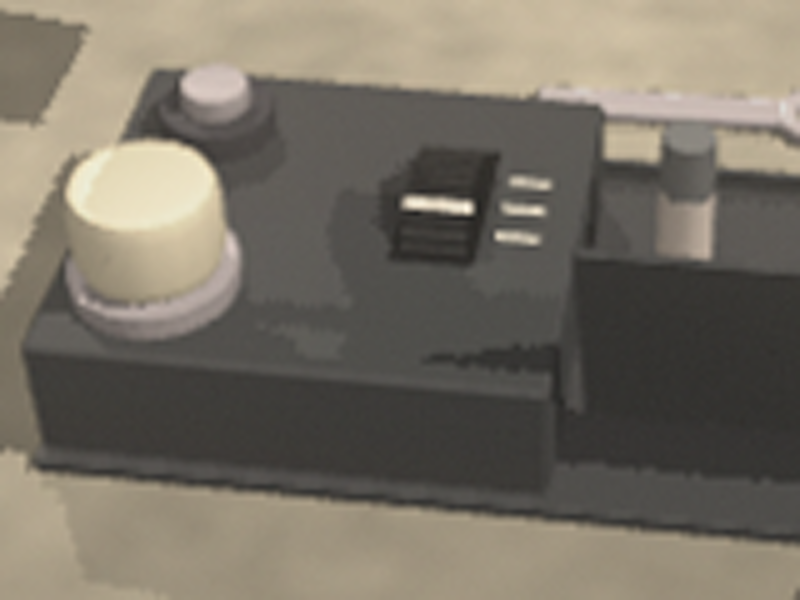

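The rib now lines up with the far (+x) bar in both views: rib at (248,408) against the bar at (153,448) in the top crop. The button is up and the lamp is warm. I'll do one numeric check and hand in.

```bash
python3 - <<'E'
from vis import *; from h import EX,W,st; from plant import camera,job
im,_=camera("top"); 
print("rib x rel. wheel_top, mm (14.4 expected):",[(((onz("top",*c,.0623)[:2]-W)@EX*1000).round(1),a) for c,a in blobs("top",im,(280,190,302,226),100,8)])
print("lamp",im[155:170,318:336].reshape(-1,3).mean(0).round(1))
a=np.load("top.npz")["im"]
for box,t,k in (((225,270,315,318),155,"opener"),((165,232,220,285),150,"dish")):
    print(k,[max(blobs("top",x,box,t,50),key=lambda q:q[1]) for x in(a,im)])
st("end"); job.hand_in()
E
```

```text
rib x rel. wheel_top, mm (14.4 expected): [(np.float64(14.6), np.int32(29))]
lamp [228.4 216.2 184.4]
opener [(array([287.14522494, 298.29360695]), np.int32(1267)), (array([279.65540771, 295.21221426]), np.int32(2931))]
dish [(array([199.18214936, 259.15209472]), np.int32(1098)), (array([198.60224331, 259.1691113 ]), np.int32(1159))]
end t13.12 tip [ 0.5037 -0.0875  0.1495] F [-0.01  0.33 -0.02] w0.0008
the job is handed in; nothing more can be done
```

The lamp is on, the dimmer wheel is one click brighter, and I handed the job in at about 13 s with the arm clear of everything.

- **Button:** I pressed it with the closed fingertips until the force stop tripped, holding about 4.7 N, then let it come up. The tip read 67.4 mm, against 67.0 mm for fully down. The wheel's spring force suggests that reading is about 0.5 mm high, so I take it as fully down. That is inferred, since the button's travel can't be read directly.
- **Lamp:** its hue turned warmer after the press (red/green ratio from 0.99 to about 1.05) while the other things in view kept theirs. The change was small, and I take it as "on". I didn't press again in case that switched it off.
- **Wheel:** it started in detent 0. I rolled it about 15 mm towards the key-panel side at about 5–6 N and lifted straight off. The bright rib now sits 14.6 mm past the wheel's top, against 14.4 mm expected for detent +0.5. It lines up with the far index bar in both camera views.
- **Loose items:** the dish moved less than 1 pixel between pictures. My numeric check on the bottle opener failed, because the brighter exposure merged it with the bench. The opener and lip balm looked unmoved in the picture taken after the press. The arm stayed about 60 mm or more above the table near them, and only the button and wheel were touched.

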